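# Select the shaker programme and start it

## Robot

A 7-joint arm with a two-finger parallel gripper is mounted at the origin on the work surface; the furniture and walls round the work are solid. World frame = base frame: x ahead of the robot, y to its left, z up, the work surface at z = 0. Lengths are in mm, angles in rad, forces in N, time in s.
With the tool pointing down it reaches from about 400 to 875 mm from the base axis. Payload 4.4 kg.
Tool frame: the origin (TCP) lies on the centre line of the jaws, within the pads' length; the fingertips stand 14 mm ahead of it and the grasp point (between the pads) lies 5 mm behind it; z points along the fingers, y is the line along which they close (so a half turn about z gives the same grasp; the last joint's range is limited). The gripper opens to 85 mm and grips with 20 to 120 N. Pads are 22 mm wide; open, the fingers measure 114 mm over their backs; the gripper's body (76 mm by 85 mm) begins 54 mm behind the grasp point. The pads swing forward as they close: fully open they stand 13 mm farther back than shut.
Start: joints at [-1.343, 0.628, 0.038, 1.517, -0.027, 0.996, -0.02], TCP at [188.211, 622.169, 245.313] pointing down, gripper open.
Joint ranges: [-3.06, 3.06], [-0.37, 2.12], [-1.25, 1.32], [0.18, 2.47], [-1.1, 4.24], [0.23, 1.98], [-2.94, 2.94]. Speed limits (rad/s): [2.57, 2.57, 3.14, 3.14, 3.14, 3.14, 3.14].

## Interface

Orientations are given as a unit quaternion [w, x, y, z].
In Python, from workcell import get_obs, read_camera, calibration, close_job gives the robot as it stands.
- The arm moves only by the tool step_arm, never from a script. Its argument "series" is a list of rows, each a list of 3 entries, a list of its own where there are three numbers: the shift along the tool's x, y, z in units of 25 mm (1.0 is 25 mm), then the turn, a rotation vector about the tool's x, y, z in units of 5 degrees (1.0 is 5 degrees), then the gripper command: -1 is shut, 1 is fully open, values between are in proportion. In form: [[[tx, ty, tz], [ax, ay, az], fingers], ...]. A call has 1 to 20 rows; each row shifts and turns the commanded pose from where the row before left it, along the tool's axes as they then stand; what a row does not reach is not made up. A row lasts 1/12 s, in which the tool goes at most 41.7 mm and 7.16 degrees, less where a joint would pass 70% of its speed; a pose out of reach is approached as far as the arm can. A call is refused whole if a number of a shift passes 1 or a number of a turn 1, either way. A call with a gripper value outside its range is refused whole. The fingers move at their own pace and stop on an object; the grip force is fixed at half the most. Time passes only in rows, so rows that do not move let the fingers close. It gives the time, the measured TCP pose, the force, the opening and the grip force at its end, in the units of the state.
- get_obs(): the state, without advancing time (a new reading comes with each control period).
- read_camera(name): name is "scene" or "top" or "wrist"; returns the picture (400x640x3 uint8, red, green, blue); there is no depth.
- calibration(name): a dict with "K" (3x3 intrinsics, pixels), "distortion" ([k1, k2, p1, p2, k3] as OpenCV has them; the pictures are not rectified), "R" (3x3) and "t" (3): a world point X has camera coordinates R X + t. Camera axes: x right, y down, z forward; pixel columns grow to the right and rows downward; lengths in mm; the calibration is good to about 2 mm. A picture is of the moment at which its call begins: read the wrist's pose just before it. calibration takes no time and is no camera call; for the wrist camera it gives the pose at the moment of the call.
- close_job(): hands the job in; it is judged then, once.
The state is a dict: "time": time; "q": joint angles; "joint_vel": joint speeds; "tau": joint torques, N m; "ee_pos": TCP position; "tool_rot": TCP orientation; "ft_force": force on the tool from outside, world axes, zero at the start; "ft_torque": the same for the moment, N m; "opening": finger opening in mm; "finger_force": force on a finger pad.
Only numpy, scipy, OpenCV 4.12 (cv2) and the standard library are available. Lean on these libraries where they do the work, as an engineer would, in place of code of your own. Each camera call takes 0.05 s, during which the arm holds its last target. There are 200 camera calls.

## Task

On the shaker's control box, press the cross-shaped (plus-shaped) key down with a fingertip until it stays down, then press the long bar nearest the robot down to start, let it spring back up and withdraw. Press lightly, leave the round, square and three-cornered keys up, and do not disturb the glassware and boxes around; nothing is to be picked up.

Things in the scene. Friction and masses are not known exactly. Their poses are not given: they have to be found in the camera images.
- control_box: The control box: a white flat box with grey top panel, 150 (x) x 290 (y) x 44 mm high, fixed to the bench. Origin at the centre of its underside on the bench; x points from the bar side (near the robot) to the display side, y along the row of keys, z up. The four keys stand in a row at x = +12 mm, 64 mm apart (y = +96, +32, -32, -96 mm), in an order that changes; the long bar lies at x = -46 mm.
- cross_top (a point): Middle of the top face of the cross key: black plus-shaped cap, two 11 mm wide arms of 32 mm span crossing at its middle, the same black as the others. Top 59 mm above the bench when up; it moves down 8 mm. Axes as the control box.
- cross_key (a joint): Travel of the cross key in m: 0 up, 0.008 fully down. It resists with about 2.5 N, has no spring and stays where it is left; pressing lower than 0.005 selects it.
- round_top (a point): Middle of the top face of the round key: black round cap, 30 mm diameter, the same black as the others. Top 59 mm above the bench when up; it moves down 8 mm. Axes as the control box.
- round_key (a joint): Travel of the round key in m: 0 up, 0.008 fully down. It resists with about 2.5 N, has no spring and stays where it is left; pressing lower than 0.005 selects it.
- square_top (a point): Middle of the top face of the square key: black square cap, 27 mm, the same black as the others. Top 59 mm above the bench when up; it moves down 8 mm. Axes as the control box.
- square_key (a joint): Travel of the square key in m: 0 up, 0.008 fully down. It resists with about 2.5 N, has no spring and stays where it is left; pressing lower than 0.005 selects it.
- triangle_top (a point): Middle of the top face of the triangle key: black three-cornered cap, corners 19 mm from its middle, the same black as the others. Top 59 mm above the bench when up; it moves down 8 mm. Axes as the control box.
- triangle_key (a joint): Travel of the triangle key in m: 0 up, 0.008 fully down. It resists with about 2.5 N, has no spring and stays where it is left; pressing lower than 0.005 selects it.
- bar_top (a point): Middle of the top face of the long bar key: black, 20 (x) x 120 (y) mm, its top 59 mm above the bench when up; it moves down 8 mm.
- bar_key (a joint): Travel of the bar in m: 0 up, 0.008 fully down. A spring (1.8 N at first, 4.6 N fully down) lifts it again when let go; it counts as pressed beyond 0.005.
- petri_dish: Loose petri dish with lid, 62 mm diameter, 14 mm high, beside the box; origin at the centre of its underside. Leave alone.
- beaker: Loose small glass beaker, 52 mm diameter, 66 mm high, beside the box; origin at the centre of its underside. Leave alone.
- coverslips: Loose small box of cover slips, 33 x 33 x 14 mm, behind the box; origin at the centre of its underside. Leave alone.
- tube: Loose capped sample tube lying on the bench, 112 mm long (its y), 30 x 19 mm across, behind the box; origin at the centre of its underside. Leave alone.
- cross_module: Fixed holder of the cross key: a grey bezel 42 x 42 x 3 mm on the top panel; origin at the centre of its underside, 44 mm above the bench, directly under the key's middle; axes as the control box.
- round_module: Fixed holder of the round key: a grey bezel 42 x 42 x 3 mm on the top panel; origin at the centre of its underside, 44 mm above the bench, directly under the key's middle; axes as the control box.
- square_module: Fixed holder of the square key: a grey bezel 42 x 42 x 3 mm on the top panel; origin at the centre of its underside, 44 mm above the bench, directly under the key's middle; axes as the control box.
- triangle_module: Fixed holder of the triangle key: a grey bezel 42 x 42 x 3 mm on the top panel; origin at the centre of its underside, 44 mm above the bench, directly under the key's middle; axes as the control box.

How it is judged (in metres and radians):
On the way, in this order (a step that is already met when the one before it is completed fails the run):
1. the cross key has been pressed down (value of joint cross_key above 0.005 m and value of joint bar_key below 0.003 m), for 0.1 s.
2. the long bar has been pressed (value of joint each of cross_key, bar_key above 0.005 m), for 0.05 s.
At the end, for the whole second after the job is handed in: The cross key is at least 5 mm down, the bar is up again (within 1.5 mm), the other three keys are less than 2.5 mm down, and each loose thing is within 10 mm of where it stood (value of joint cross_key above 0.005 m and value of joint bar_key below 0.0015 m and value of joint each of round_key, square_key, triangle_key below 0.0025 m and distance of each of petri_dish, beaker, coverslips, tube from where it was at the start of the episode below 0.01 m); the robot touches nothing.
It fails at once if the round, square or three-cornered key was pressed 2.5 mm or more (value of joint any of round_key, square_key, triangle_key above 0.0025 m).
It fails at once if the bar was pressed before the cross key was down (value of joint bar_key above 0.003 m and value of joint cross_key below 0.005 m).
It fails at once if pressed harder than 25 N (contact force between any of the arm, the fingers and control_box above 25 N or contact force between any of the arm, the fingers and cross_module above 25 N or contact force between any of the arm, the fingers and round_module above 25 N or contact force between any of the arm, the fingers and square_module above 25 N or contact force between any of the arm, the fingers and triangle_module above 25 N).
It fails at once if the petri dish, beaker, cover slip box or tube was moved 10 mm or more (distance of any of petri_dish, beaker, coverslips, tube from where it was at the start of the episode above 0.01 m).
It also fails if it takes over 40 s, if anything falls off the work surface, if the arm or the gripper's body presses on something with over 40 N, if the wrist force passes 120 N, or if a joint passes its speed limit or range.

## Working session

There is one attempt and no reset: what is moved stays moved. The work goes in short steps, Python scripts to look and compute and a tool call to move; the robot and the scene stay as the last step left them, time stands still between calls to the robot, and variables do not carry over. Pictures are saved under pics/ and viewed, at most 10 in all, crops included, and the job is handed in when it is done.

Besides the shell and the picture viewer there is one more tool, called in YAML: its name, and indented under it one key for each argument. step_arm: Moves the arm, as the interface text tells. Its arguments: {"type":"object","properties":{"series":{"type":"array","items":{"type":"array"}}},"required":["series"]}

```bash
mkdir -p pics; python3 - <<'E'
from workcell import *
import cv2
for n in ("top","scene"):
    cv2.imwrite(f"pics/{n}0.png",read_camera(n)[:,:,::-1])
    c=calibration(n);print(n,c)
o=get_obs();print(o['time'],o['ee_pos'],o['tool_rot'],o['opening'],o['ft_force'])
E
```

```text
top {'K': array([[460.9275001 ,   0.        , 318.05354048],
       [  0.        , 460.9275001 , 200.82230849],
       [  0.        ,   0.        ,   1.        ]]), 'distortion': array([-0.10322355,  0.        ,  0.        ,  0.        ,  0.        ]), 'R': array([[-0.00943079, -0.99977936, -0.01876929],
       [-0.98888301,  0.01211026, -0.14820167],
       [ 0.14839627,  0.01716297, -0.98877903]]), 't': array([  53.23246043,  568.83758623, 1060.12703082])}
scene {'K': array([[369.36088887,   0.        , 323.30560473],
       [  0.        , 369.36088887, 200.51528491],
       [  0.        ,   0.        ,   1.        ]]), 'distortion': array([-0.01480164,  0.        ,  0.        ,  0.        ,  0.        ]), 'R': array([[ 0.51842266, -0.85512097, -0.00246197],
       [-0.60059242, -0.36206062, -0.71288207],
       [ 0.60870903,  0.37105286, -0.70127961]]), 't': array([-292.85268501,  411.80239884,  559.83197745])}
0.1 [188.03003703 621.63955794 244.46887003] [-1.30496321e-04  1.46374596e-01  9.89228848e-01 -8.64696115e-04] 85.46909130807916 [ 9.80840238e-01 -1.29978230e-01  8.00571133e-04]
```

View pics/top0.png

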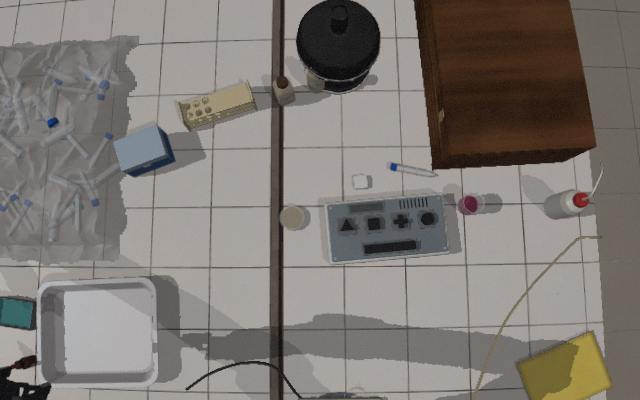

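The top view shows the box around (388,228). From left to right the keys are triangle (347,225), square (375,223), cross (401,221) and round (428,218), with the bar at (390,247). I'll measure them and check the scene view for obstacles.

```bash
cat > h.py <<'E'
from workcell import *
import cv2, numpy as np
from scipy.spatial.transform import Rotation as Rn
def ray(c,uv,z):
    n=cv2.undistortPoints(np.array(uv,float).reshape(-1,1,2),c['K'],c['distortion']).reshape(-1,2)
    d=np.c_[n,np.ones(len(n))]@c['R']; o=-c['R'].T@c['t']
    return o+d*((z-o[2])/d[:,2])[:,None]
def proj(c,P):
    return cv2.projectPoints(np.array(P,float),cv2.Rodrigues(c['R'])[0],c['t'],c['K'],c['distortion'])[0].reshape(-1,2)
def blobs(img,thr,amin,amax,roi=None):
    m=(img.max(2)<thr).astype(np.uint8)
    if roi is not None:
        k=np.zeros_like(m); x0,y0,x1,y1=roi; k[y0:y1,x0:x1]=1; m*=k
    n,l,s,c=cv2.connectedComponentsWithStats(m)
    return [(c[i],s[i]) for i in range(1,n) if amin<s[i,4]<amax]
E
python3 - <<'E'
from h import *
img=cv2.imread("pics/top0.png");c=calibration("top")
for ce,s in blobs(img,50,40,2000,(325,200,450,260)): print(ce,s,ray(c,[ce],59)[0].round(1))
s=img[180:280,300:480];cv2.imwrite("pics/crop.png",cv2.resize(s,None,fx=4,fy=4,interpolation=2))
E
```

```text
[427.4028777  218.46043165] [421 212  14  13 139] [ 521.9 -209.6   59. ]
[400.75221239 220.87610619] [394 215  14  13 113] [ 517.1 -146.5   59. ]
[346.71428571 225.9047619 ] [341 219  13  12  84] [506.9 -19.7  59. ]
[373.54814815 223.4       ] [368 218  12  12 135] [512.  -82.5  59. ]
[389.74496644 246.73825503] [364 241  52  13 447] [ 457.  -118.8   59. ]
```

View pics/scene0.png

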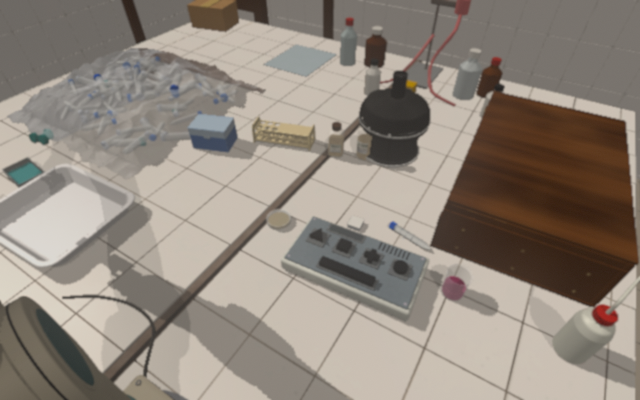

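The scene view shows nothing tall on the path, and the rail is low. The key spacing of 63 mm and the bar offset both match the sizes given; the cross is at about (517,-146). I'll shut the fingers and travel at height.

step_arm:
  series:
    - [[-0.4, -0.4, 0], [0, 0, 0], -1]
    - [[-1, -0.9, 0], [0, 0, 0], -1]
    - [[-1, -0.9, 0], [0, 0, 0], -1]
    - [[-1, -0.9, 0], [0, 0, 0], -1]
    - [[-1, -0.9, 0], [0, 0, 0], -1]
    - [[-1, -0.9, 0], [0, 0, 0], -1]
    - [[-1, -0.9, 0], [0, 0, 0], -1]
    - [[-1, -0.9, 0], [0, 0, 0], -1]
    - [[-1, -0.9, 0], [0, 0, 0], -1]
    - [[-1, -0.9, 0], [0, 0, 0], -1]
    - [[-1, -0.9, 0], [0, 0, 0], -1]
    - [[-1, -0.9, 0], [0, 0, 0], -1]
    - [[-1, -0.9, 0], [0, 0, 0], -1]
    - [[-1, -0.9, 0], [0, 0, 0], -1]
    - [[-1, -0.9, 0], [0, 0, 0], -1]
    - [[-1, -0.9, 0], [0, 0, 0], -1]
    - [[-1, -0.9, 0], [0, 0, 0], -1]
    - [[-1, -0.9, 0], [0, 0, 0], -1]
    - [[-0.5, -0.5, 0], [0, 0, 0], -1]
    - [[0, 0, 0], [0, 0, 0], -1]

```text
time: 1.77
ee_pos: [501.2, 99.7, 245.1]
tool_rot: [0.001, 0.15, 0.989, -0.001]
ft_force: [1.3, 0.1, 0.5]
opening: -0.2
finger_force: 0.0
```

step_arm:
  series:
    - [[-0.35, -0.92, 0.3], [0, 0, 0], -1]
    - [[-0.35, -0.92, 0.3], [0, 0, 0], -1]
    - [[-0.35, -0.92, 0.3], [0, 0, 0], -1]
    - [[-0.35, -0.92, 0.3], [0, 0, 0], -1]
    - [[-0.35, -0.92, 0.3], [0, 0, 0], -1]
    - [[-0.35, -0.92, 0.3], [0, 0, 0], -1]
    - [[-0.35, -0.92, 0.3], [0, 0, 0], -1]
    - [[-0.35, -0.92, 0.3], [0, 0, 0], -1]
    - [[-0.35, -0.92, 0.3], [0, 0, 0], -1]
    - [[-0.35, -0.92, 0.3], [0, 0, 0], -1]
    - [[0, 0, 0], [0, 0, 0], -1]
    - [[0, 0, 0], [0, 0, 0], -1]
    - [[0, 0, 0], [0, 0, 0], -1]

```text
time: 2.85
ee_pos: [516.3, -139.2, 170.1]
tool_rot: [-0.0, 0.146, 0.989, 0.001]
ft_force: [0.7, 0.3, 0.5]
opening: -0.1
finger_force: 0.0
```

```bash
python3 - <<'E'
from h import *
o=get_obs();c=calibration("wrist");im=read_camera("wrist")[:,:,::-1].copy()
p=o['ee_pos'];w,x,y,z=o['tool_rot'];R=Rn.from_quat([x,y,z,w]).as_matrix()
print(o['time'],p,o['q'],o['ft_force'],R.round(3).tolist())
cv2.imwrite("pics/w1.png",im)
names=dict(rnd=(521.9,-209.6,59),cross=(517.1,-146.5,59),sq=(512,-82.5,59),tri=(506.9,-19.7,59),bar=(457,-118.8,59))
for n,P in names.items(): print(n,proj(c,[P]))
print('tip',proj(c,[p+R@[0,0,14]]))
for ce,s in blobs(im,50,300,40000): print(ce,s,ray(c,[ce],59)[0].round(1))
E
```

```text
2.85 [ 516.27489807 -139.21679701  170.06738652] [ 0.16676227  0.56793082  0.06664146  1.91662517 -0.06015425  0.65985228
  1.54846769] [0.73786925 0.34607929 0.4985984 ] [[-0.957, 0.289, -0.001], [0.289, 0.957, 0.001], [0.001, 0.001, -1.0]]
rnd [[251.82024937 227.33469875]]
cross [[317.07040891 203.57703367]]
sq [[387.22230903 177.73500592]]
tri [[458.77282625 151.23456095]]
bar [[327.92898222 126.85526498]]
tip [[325.31199032 257.69752134]]
[580.93931732  49.02654867] [574   0  14 103 791] [453.9  89.4  59. ]
[327.54386444 124.98469527] [ 255   88  144   75 3659] [ 455.5 -118.7   59. ]
[455.74154589 148.47463768] [432 132  42  38 828] [503.9 -21.8  59. ]
[585.00973451 237.86106195] [ 580  149   10  185 1130] [624.9  89.2  59. ]
[383.96498054 175.16439689] [ 365  156   39   40 1028] [509.  -84.7  59. ]
[315.47688564 200.513382  ] [298 182  36  38 822] [ 514. -147.   59.]
[251.30734463 224.46101695] [235 208  34  34 885] [ 519.1 -209.    59. ]
[311.47696967 351.07209385] [   38   237   517   163 39296] [ 676.3 -202.1   59. ]
```

View pics/w1.png

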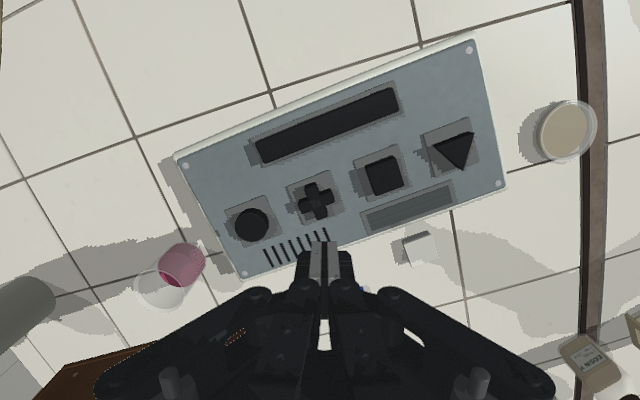

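The wrist view confirms the cross at pixel (316,201), which is about (515,-147). That agrees with the top view to within 3 mm. I'll centre over it and descend to just above.

step_arm:
  series:
    - [[-0.06, -0.3, 0.6], [0, 0, 0], -1]
    - [[0, 0, 0.7], [0, 0, 0], -1]
    - [[0, 0, 0.7], [0, 0, 0], -1]
    - [[0, 0, 0.7], [0, 0, 0], -1]
    - [[0, 0, 0.5], [0, 0, 0], -1]
    - [[0, 0, 0.2], [0, 0, 0], -1]
    - [[0, 0, 0], [0, 0, 0], -1]
    - [[0, 0, 0], [0, 0, 0], -1]

```text
time: 3.57
ee_pos: [516.1, -147.3, 85.7]
tool_rot: [0.0, 0.146, 0.989, 0.0]
ft_force: [-1.2, -0.0, 0.1]
opening: 0.3
finger_force: 0.0
```

step_arm:
  series:
    - [[0, 0, 0.16], [0, 0, 0], -1]
    - [[0, 0, 0.16], [0, 0, 0], -1]
    - [[0, 0, 0.12], [0, 0, 0], -1]
    - [[0, 0, 0], [0, 0, 0], -1]
    - [[0, 0, 0], [0, 0, 0], -1]

```text
time: 3.98
ee_pos: [515.5, -148.2, 74.3]
tool_rot: [-0.0, 0.146, 0.989, 0.0]
ft_force: [0.1, -0.6, -0.6]
opening: -0.1
finger_force: 0.0
```

step_arm:
  series:
    - [[0, 0, 0.08], [0, 0, 0], -1]
    - [[0, 0, 0.08], [0, 0, 0], -1]
    - [[0, 0, 0], [0, 0, 0], -1]

```text
time: 4.23
ee_pos: [515.8, -148.3, 70.2]
tool_rot: [0.0, 0.146, 0.989, -0.0]
ft_force: [0.1, -0.4, -0.3]
opening: -0.1
finger_force: 0.0
```

step_arm:
  series:
    - [[0, 0, 0.08], [0, 0, 0], -1]
    - [[0, 0, 0], [0, 0, 0], -1]

```text
time: 4.4
ee_pos: [515.7, -148.2, 68.1]
tool_rot: [0.0, 0.146, 0.989, -0.0]
ft_force: [0.5, 1.3, -1.0]
opening: 0.1
finger_force: 0.0
```

step_arm:
  series:
    - [[0, 0, 0.06], [0, 0, 0], -1]
    - [[0, 0, 0], [0, 0, 0], -1]

```text
time: 4.57
ee_pos: [515.7, -148.2, 66.6]
tool_rot: [0.0, 0.146, 0.989, -0.0]
ft_force: [-0.2, -1.1, 0.0]
opening: -0.3
finger_force: 0.3
```

step_arm:
  series:
    - [[0, 0, 0.05], [0, 0, 0], -1]

```text
time: 4.65
ee_pos: [515.7, -148.2, 65.6]
tool_rot: [0.0, 0.146, 0.989, -0.0]
ft_force: [0.5, -0.4, 1.0]
opening: 0.1
finger_force: 1.2
```

```bash
python3 - <<'E'
from h import *
o=get_obs();print(o['ee_pos'],o['ft_force'],o['tau'])
im=read_camera("wrist")[:,:,::-1]; cv2.imwrite("pics/w2.png",im)
s=read_camera("scene")[:,:,::-1][200:320,270:450]; cv2.imwrite("pics/s2.png",cv2.resize(s,None,fx=4,fy=4,interpolation=2))
E
```

```text
[ 515.69029611 -148.19383452   65.6110335 ] [ 0.47348286 -0.3927033   0.98941565] [-8.69081612e-02 -5.08015215e+01  1.31851461e+00 -9.26287293e+00
 -1.34812645e-02 -5.25508091e-03 -2.26995340e-03]
```

View pics/w2.png

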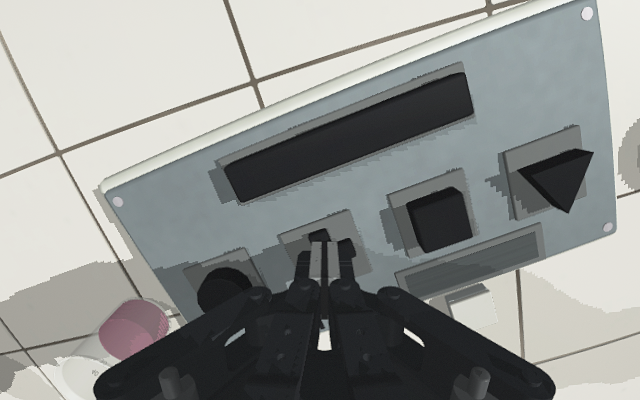

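View pics/s2.png

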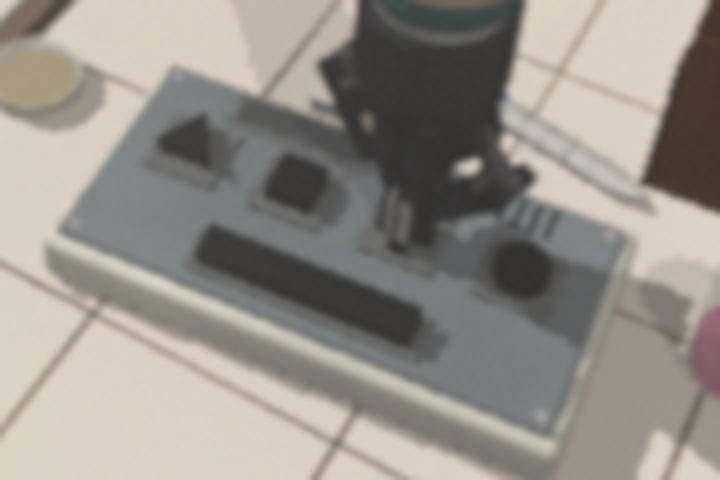

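The fingertips are on the cross, with only its near arm showing at (318,240). I'll creep down in fine steps until the end stop shows in the force.

step_arm:
  series:
    - [[0, 0, 0.03], [0, 0, 0], -1]
    - [[0, 0, 0], [0, 0, 0], -1]

```text
time: 4.92
ee_pos: [515.6, -148.2, 65.1]
tool_rot: [0.0, 0.146, 0.989, -0.0]
ft_force: [-0.4, -0.4, 4.7]
opening: -0.3
finger_force: 2.5
```

step_arm:
  series:
    - [[0, 0, 0.02], [0, 0, 0], -1]
    - [[0, 0, 0], [0, 0, 0], -1]

```text
time: 5.08
ee_pos: [515.7, -148.2, 65.0]
tool_rot: [0.0, 0.146, 0.989, 0.0]
ft_force: [-2.0, -0.1, 10.1]
opening: -0.4
finger_force: 4.6
```

The force rises at TCP z = 65, so the tip is at 51 mm. That is the full 8 mm of travel. I'll lift, move over the bar and verify.

step_arm:
  series:
    - [[0, 0, -0.3], [0, 0, 0], -1]
    - [[0, 0, -1], [0, 0, 0], -1]
    - [[0, 0, -1], [0, 0, 0], -1]
    - [[0.8, 0.12, 0], [0, 0, 0], -1]
    - [[0.9, 0.16, 0], [0, 0, 0], -1]
    - [[0.9, 0.16, 0], [0, 0, 0], -1]
    - [[0, 0, 0], [0, 0, 0], -1]
    - [[0, 0, 0], [0, 0, 0], -1]
    - [[0, 0, 0], [0, 0, 0], -1]

```text
time: 5.83
ee_pos: [457.6, -119.1, 122.1]
tool_rot: [0.001, 0.146, 0.989, -0.0]
ft_force: [0.2, -0.1, 0.6]
opening: -0.2
finger_force: 0.0
```

```bash
python3 - <<'E'
from h import *
o=get_obs();c=calibration("wrist");print(o['ee_pos'])
im=read_camera("wrist")[:,:,::-1]; cv2.imwrite("pics/w3.png",im)
for ce,s in blobs(im,50,300,40000): print(ce,s,ray(c,[ce],59)[0].round(1))
s=read_camera("scene")[:,:,::-1][200:320,270:450]; cv2.imwrite("pics/s3.png",cv2.resize(s,None,fx=4,fy=4,interpolation=2))
E
```

```text
[ 457.620734   -119.14591433  122.07952736]
[605.98978289  84.11238825] [ 598    0   14  176 1566] [418.   84.1  59. ]
[325.25520511 215.71139971] [ 244  176  162   81 4851] [ 452.9 -117.5   59. ]
[468.28066914 238.14591078] [ 442  220   47   43 1076] [500.7 -21.6  59. ]
[600.61659389 306.05938865] [ 590  224   20  172 1145] [602.1  84.2  59. ]
[325.33448169 347.05476142] [   94   242   461   158 38896] [ 569.1 -152.3   59. ]
```

View pics/s3.png

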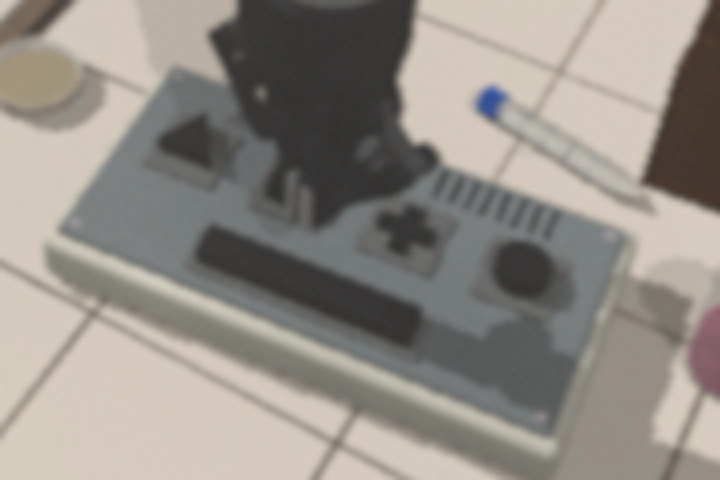

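In the scene crop the cross, around (408,230), sits flat in its bezel and is down, while the other keys stand up. I'll descend onto the bar at about (455.5,-118.8).

step_arm:
  series:
    - [[0.06, 0, 0.5], [0, 0, 0], -1]
    - [[0, 0, 0.6], [0, 0, 0], -1]
    - [[0, 0, 0.5], [0, 0, 0], -1]
    - [[0, 0, 0.2], [0, 0, 0], -1]
    - [[0, 0, 0.08], [0, 0, 0], -1]
    - [[0, 0, 0.08], [0, 0, 0], -1]
    - [[0, 0, 0.08], [0, 0, 0], -1]
    - [[0, 0, 0], [0, 0, 0], -1]
    - [[0, 0, 0], [0, 0, 0], -1]

```text
time: 6.68
ee_pos: [455.5, -118.6, 71.3]
tool_rot: [0.0, 0.146, 0.989, -0.0]
ft_force: [-0.8, -1.1, 1.7]
opening: 0.2
finger_force: 1.1
```

step_arm:
  series:
    - [[0, 0, 0.06], [0, 0, 0], -1]
    - [[0, 0, 0], [0, 0, 0], -1]
    - [[0, 0, 0], [0, 0, 0], -1]

```text
time: 6.93
ee_pos: [455.4, -118.6, 69.5]
tool_rot: [0.0, 0.146, 0.989, -0.0]
ft_force: [-1.5, -1.8, 2.3]
opening: -0.4
finger_force: 1.4
```

Contact, with the spring force rising. I need about 66.

step_arm:
  series:
    - [[0, 0, 0.07], [0, 0, 0], -1]
    - [[0, 0, 0.06], [0, 0, 0], -1]
    - [[0, 0, 0], [0, 0, 0], -1]
    - [[0, 0, 0], [0, 0, 0], -1]

```text
time: 7.27
ee_pos: [455.5, -118.6, 66.1]
tool_rot: [0.0, 0.146, 0.989, -0.0]
ft_force: [0.9, -0.8, 3.9]
opening: -0.1
finger_force: 2.0
```

step_arm:
  series:
    - [[0, 0, 0.04], [0, 0, 0], -1]
    - [[0, 0, 0], [0, 0, 0], -1]
    - [[0, 0, 0], [0, 0, 0], -1]

```text
time: 7.52
ee_pos: [455.4, -118.6, 65.1]
tool_rot: [0.0, 0.146, 0.989, -0.0]
ft_force: [0.6, -1.3, 4.2]
opening: -0.2
finger_force: 2.2
```

The bar is about 8 mm down at 4.2 N. Withdrawing, moving off towards the robot so I can check.

step_arm:
  series:
    - [[0, 0, -0.3], [0, 0, 0], -1]
    - [[0, 0, -0.8], [0, 0, 0], -1]
    - [[0, 0, -1], [0, 0, 0], -1]
    - [[0, 0, -1], [0, 0, 0], -1]
    - [[0, 0, -1], [0, 0, 0], -1]
    - [[0, 0, -1], [0, 0, 0], -1]
    - [[0, 0, -1], [0, 0, 0], -1]
    - [[0, 0, 0], [0, 0, 0], -1]
    - [[0, 0, 0], [0, 0, 0], -1]
    - [[0, 0, 0], [0, 0, 0], -1]

```text
time: 8.35
ee_pos: [454.4, -117.8, 217.2]
tool_rot: [-0.001, 0.146, 0.989, 0.0]
ft_force: [-0.4, -0.1, 0.1]
opening: -0.2
finger_force: 0.0
```

```bash
python3 - <<'E'
from h import *
print(get_obs()['ee_pos'])
s=read_camera("scene")[:,:,::-1][180:320,250:470]; w=read_camera("wrist")[:,:,::-1]
a=cv2.resize(s,(780,496),interpolation=2)
cv2.imwrite("pics/s4.png",a); cv2.imwrite("pics/w4.png",w)
E
```

```text
[ 454.44564694 -117.80447308  217.17215243]
```

View pics/w4.png

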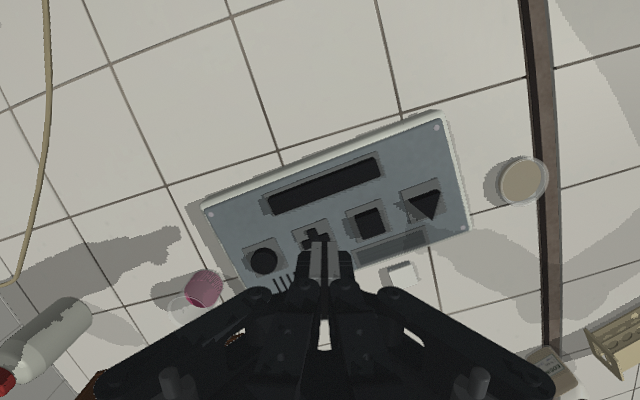

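View pics/s4.png

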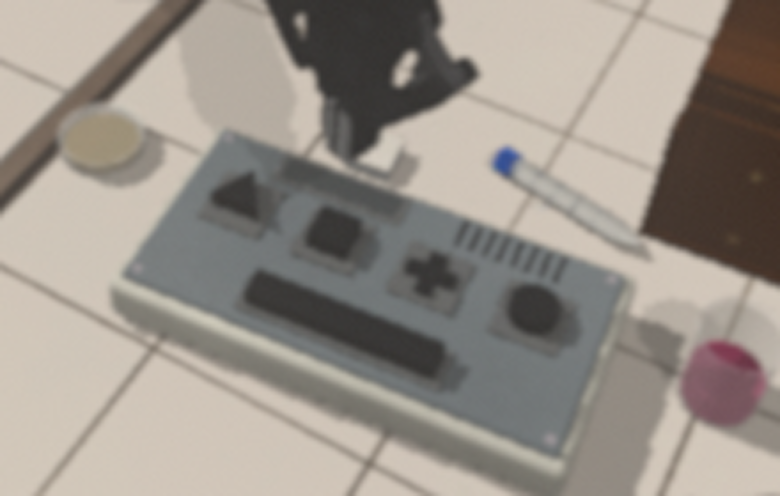

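The scene crop shows the cross at (432,273) low in its bezel. The bar at (345,320) and the other three keys are up, and the loose things are where they were. Handing in.

```bash
python3 -c "
from workcell import *
print(close_job())"
```

```text
the job is handed in; nothing more can be done
None
```

I pressed the cross key to its stop and it stayed down, then pressed the bar and let it spring back. The arm is withdrawn, and the last pictures show the other three keys up and the loose things in place. The job is handed in, but no verdict was returned.

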